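# Free a seized axle pin from a chute-wheel fork

## Robot

A 7-joint arm with a two-finger parallel gripper is mounted at the origin on a cart in front of the work surface, level with it; the furniture and walls round the work are solid. World frame = base frame: x ahead of the robot, y to its left, z up, the work surface at z = 0. Lengths are in m, angles in rad, forces in N, time in s.
With the tool pointing down it reaches from about 0.425 to 0.875 m from the base axis. Payload 8.4 kg.
Tool frame: the origin (TCP) lies at the very end of the fingers, on their centre line; the grasp point (between the pads) lies 19 mm behind it (ctrl.grip_depth is the distance from the TCP to the grasp point, in m); z points along the fingers, y is the line along which they close (so a half turn about z gives the same grasp; the last joint's range is limited). The gripper opens to 85 mm and grips with 20 to 120 N. Pads are 22 mm wide; open, the fingers measure 114 mm over their backs; the gripper's body (76 mm by 85 mm) begins 54 mm behind the grasp point. The pads swing forward as they close: fully open they stand 13 mm farther back than shut.
Start: joints at [-1.282, 0.333, 0.04, 1.465, -0.013, 1.343, -0.059], TCP at [0.246, 0.602, 0.231] pointing down, gripper open.
Joint ranges: [-2.58, 2.58], [-0.38, 2.09], [-1.3, 1.39], [0.25, 2.4], [-1.5, 4.64], [0.08, 2.09], [-2.65, 2.65]. Speed limits (rad/s): [2.22, 2.22, 2.79, 2.79, 3.14, 3.14, 3.14].

## Interface

Orientations are given as a unit quaternion [x, y, z, w].
In Python, from bench import ctrl, optics gives the robot as it stands.
- The arm moves only by the tool carry_out, never from a script. Its argument "increments" is one flat list of numbers, 7 for each row, row after row: the closure in counts, from 0 (fully open) to 255 (shut), then the shift along the tool's x, y, z in m, then the turn, a rotation vector about the tool's x, y, z in degrees. In form: [claw, dx, dy, dz, ax, ay, az, claw, dx, dy, dz, ax, ay, az, ...]. A call has 1 to 8 rows; each row shifts and turns the commanded pose from where the row before left it, along the tool's axes as they then stand; what a row does not reach is not made up. A row lasts 1/10 s, in which the tool goes at most 50 mm and 8.59 degrees, less where a joint would pass 70% of its speed; a pose out of reach is approached as far as the arm can. A call with a gripper value outside its range is refused whole. The fingers move at their own pace and stop on an object; "newtons" is the grip in N (left out, the last holds). Time passes only in rows, so rows that do not move let the fingers close. It gives the time, the measured TCP pose, the force, the opening and the grip force at its end, in the units of the state.
- ctrl.observe(): the state, without advancing time (a new reading comes with each control period).
- optics.get_image(name): name is "side" or "top"; returns a dict with "pixels" (480x640x3 uint8, red, green, blue), "vertical_fov" (degrees; the focal length in pixels is half the picture's height over the tangent of half this angle, whatever the lens; pixels are square), "cx", "cy" (the principal point, pixels), "dist" ([k1, k2, p1, p2, k3] as OpenCV has them; the pictures are not rectified), "camera_from_world" (4x4, takes a point from world to camera coordinates). Camera axes: x right, y down, z forward; pixel columns grow to the right and rows downward; lengths in m; the calibration is good to about 2 mm. A picture is of the moment at which its call begins. There is no depth.
- ctrl.finish_job(): hands the job in; it is judged then, once.
The state is a dict: "time_s": time; "qpos": joint angles; "qvel": joint speeds; "effort": joint torques, N m; "tool_pos": TCP position; "ee_rot": TCP orientation; "ft_force": force on the tool from outside, world axes, zero at the start; "ft_torque": the same for the moment, N m; "finger_gap": finger opening in m; "finger_force": force on a finger pad.
Only numpy, scipy, OpenCV 4.12 (cv2) and the standard library are available. Lean on these libraries where they do the work, as an engineer would, in place of code of your own. Each camera call takes 0.05 s, during which the arm holds its last target. There are 200 camera calls.

## Task

The axle pin of the worn chute wheel (steel pin with a red flat grip) has rusted tight in the yellow wheel fork; a straight pull only lifts the whole fork off its stand. Work the pin loose by twisting it back and forth while pulling gently upwards, draw it out without letting the fork ride up its dowels by more than a few millimetres, and put it down, not drop it, in the grey parts tray. Leave the fork seated on its stand, and do not disturb the spare wheel beside it.

Things in the scene. Friction and masses are not known exactly. Their poses are not given: they have to be found in the camera images.
- pin: steel axle pin upright in the fork, 85 mm long, 80 g. Origin on its axis at its foot, z up along it. Shaft 14 mm in diameter up to 57 mm, a thin 20 mm collar at 55 mm, and on top a flat red grip, 57 to 85 mm: 34 mm along the pin's x, 12 mm thick along its y (pinch it across y). It starts with its foot 3 to 8 mm above the table; the red grip's underside is then 6 to 11 mm above the fork
- pin_grip (a point): middle of the pin's red grip, on its axis, 72 mm above its foot. A straight pull of 35 to 65 N would be needed; but while the pin is turned (0.25 to 0.5 N m: grip hard, 80 N or more; it turns without end) 10 N draws it out 0.5 to 1 mm for every half radian, either way. Once it has come up 16 to 21 mm it is past the seized length and slides freely
- pin_mid (a point): point on the pin's axis 42 mm above its foot, about its middle
- fork (a joint): how far the fork has ridden up the stand's dowels, m: 0 seated, 0.030 at the top. It slides straight up and down, does not turn, and is held down only by its own weight of 1.5 kg (a pull of about 15 N lifts it; let go it sinks back, and when the pin is turned it slides down the pin)
- fork_mouth (a point): centre of the pin hole in the fork's top face, on the pin's axis, 54 mm above the table when seated. The fork is yellow, 50 mm (its x) by 40 mm round the hole, with a blue wheel between its cheeks; the hole goes right through, 17.5 mm wide, but tight on the pin 14 to 24 mm above the table
- stand: aluminium plate fixed to the table, 116 mm (its x) by 90 mm (its y), 8 mm thick, with two upright steel dowels on the side of +x, 34 mm high, that pass through the fork's feet. Origin at the centre of its underside; the pin hole lies at x = -12 mm, y = 0
- tray: grey open parts tray fixed to the table, 130 mm along its x by 150 mm along its y, 32 mm high, walls and floor 3 mm. Origin at the centre of its underside
- spare_wheel: blue spare skate wheel lying flat, 47 mm in diameter, 16 mm high, loose; origin at the centre of its underside. To be left alone
Things that resemble listed ones, but are neither listed nor needed, are in the scene too. There is more than one size of the pin; the one meant has the size given above.

How it is judged:
By the outcome, as a careful person would: the job done as asked, in the order asked, and still so for the second after the job is handed in, with the robot touching nothing.
It also fails if it takes over 72 s, if anything falls off the work surface, if the arm or the gripper's body presses on something with over 40 N, if the wrist force passes 120 N, or if a joint passes its speed limit or range.

## Working session

There is one attempt and no reset: what is moved stays moved. The work goes in short steps, Python scripts to look and compute and a tool call to move; the robot and the scene stay as the last step left them, time stands still between calls to the robot, and variables do not carry over. Pictures are saved under pics/ and viewed, at most 10 in all, crops included, and the job is handed in when it is done.

Besides the shell and the picture viewer there is one more tool, called after "Emit:" by a JSON object that holds its "op" and its "data". carry_out: Moves the arm, as the interface text tells. Its arguments: {"type":"object","properties":{"increments":{"type":"array","items":{"type":"number"}},"newtons":{"type":"number"}},"required":["increments"]}

```bash
mkdir -p pics; cat > h.py <<'E'
import numpy as np, cv2
from bench import ctrl, optics
def cam(im):
    f=240/np.tan(np.radians(im["vertical_fov"])/2)
    K=np.array([[f,0,im["cx"]],[0,f,im["cy"]],[0,0,1.]])
    return K,np.array(im["dist"],float),np.array(im["camera_from_world"])
def ray(im,uv):
    K,d,T=cam(im); n=cv2.undistortPoints(np.array([[uv]],float),K,d)[0,0]
    R,t=T[:3,:3],T[:3,3]; return -R.T@t, R.T@np.array([n[0],n[1],1])
def onz(im,uv,z):
    o,v=ray(im,uv); return o+v*(z-o[2])/v[2]
def proj(im,p):
    K,d,T=cam(im); return cv2.projectPoints(np.atleast_2d(p).astype(float),cv2.Rodrigues(T[:3,:3])[0],T[:3,3],K,d)[0][:,0]
def get(n,save=None):
    im=optics.get_image(n)
    if save: cv2.imwrite(save,cv2.cvtColor(im["pixels"],cv2.COLOR_RGB2BGR))
    return im
E
python3 - <<'E'
from h import *
for n in("top","side"):
    im=get(n,f"pics/{n}0.png"); print(n,np.round(np.linalg.inv(cam(im)[2]),3).tolist(),im["vertical_fov"])
s=ctrl.observe(); print({k:np.round(v,3).tolist() for k,v in s.items()})
E
```

```text
top [[0.051, -0.974, 0.219, 0.253], [-0.999, -0.05, 0.01, -0.044], [0.002, -0.22, -0.976, 1.028], [0.0, 0.0, 0.0, 1.0]] 51.10940146401881
side [[-0.259, 0.745, -0.615, 1.157], [0.966, 0.208, -0.155, 0.152], [0.013, -0.634, -0.773, 0.923], [0.0, 0.0, 0.0, 1.0]] 42.51938286932571
{'time_s': 0.1, 'qpos': [-1.282, 0.334, 0.04, 1.466, -0.013, 1.343, -0.059], 'qvel': [-0.001, -0.004, -0.0, -0.002, -0.001, 0.001, -0.002], 'effort': [0.006, -66.002, 1.372, -40.648, 0.017, 0.009, 0.0], 'tool_pos': [0.246, 0.601, 0.231], 'ee_rot': [0.193, 0.981, -0.001, -0.0], 'ft_force': [-0.431, -0.045, -0.126], 'ft_torque': [-0.014, -0.061, -0.01], 'finger_force': 0.0, 'finger_gap': 0.086}
```

View pics/top0.png

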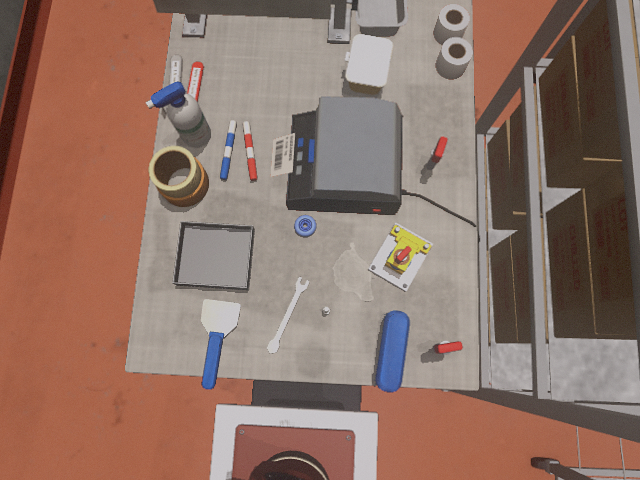

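View pics/side0.png

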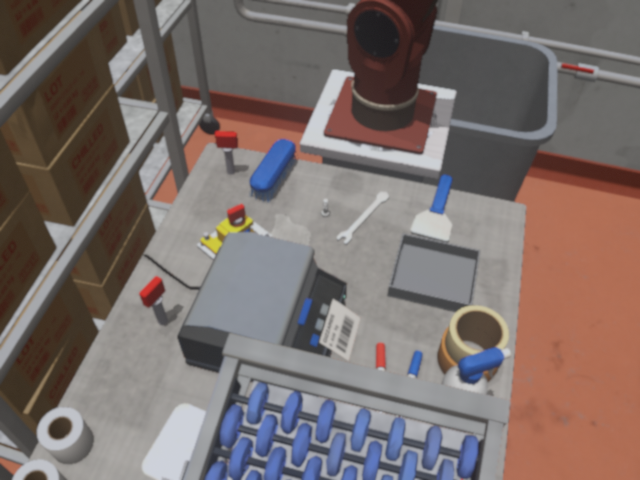

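The top view shows three red-gripped pins: one in the yellow fork at (402,256), and loose ones at (440,147) and (449,347). The one in the fork is the one meant. The tray is at (214,257), with a look-alike box at (381,12). The spare wheel is at (305,226).

```bash
python3 - <<'E'
from h import *
T=get("top");S=get("side")
def red(im,c,r,s=0):
    h=cv2.cvtColor(im["pixels"],cv2.COLOR_RGB2HSV); m=(((h[...,0]<8)|(h[...,0]>172))&(h[...,1]>150)&(h[...,2]>60)).astype(np.uint8)
    k=np.zeros_like(m);k[c[1]-r:c[1]+r,c[0]-r:c[0]+r]=1;return m*k
for n,im,c in(("T",T,(402,256)),("S",S,(236,214))):
    m=red(im,c,16);ct=max(cv2.findContours(m,0,2)[0],key=cv2.contourArea)
    M=cv2.moments(ct);print(n,M["m10"]/M["m00"],M["m01"]/M["m00"],cv2.minAreaRect(ct),cv2.boundingRect(ct))
    if n=="T":a=(M["m10"]/M["m00"],M["m01"]/M["m00"])
    else:b=(M["m10"]/M["m00"],M["m01"]/M["m00"])
o1,v1=ray(T,a);o2,v2=ray(S,b)
s=np.linalg.lstsq(np.c_[v1,-v2],o2-o1,rcond=None)[0]
p,q=o1+s[0]*v1,o2+s[1]*v2;print("grip tri",p.round(4),q.round(4),"onz.08",onz(T,a,.08).round(4))
# wheel, tray by top
h=cv2.cvtColor(T["pixels"],cv2.COLOR_RGB2HSV)
m=((h[...,0]>100)&(h[...,0]<130)&(h[...,1]>120)).astype(np.uint8);m[:210]=0;m[245:]=0;m[:,:285]=0;m[:,325:]=0
M=cv2.moments(m,True);print("wheel",onz(T,(M["m10"]/M["m00"],M["m01"]/M["m00"]),.012).round(4))
print("tray corners z=.032",[onz(T,u,.032)[:2].round(3).tolist() for u in((180,224),(253,225),(250,291),(175,288))])
print("scale corners z~.05",[onz(T,u,.07)[:2].round(3).tolist() for u in((289,208),(397,212),(403,105))])
def crop(im,c,r,w):
    return cv2.resize(cv2.cvtColor(im["pixels"],cv2.COLOR_RGB2BGR)[c[1]-r:c[1]+r,c[0]-r:c[0]+r],(w,w),interpolation=cv2.INTER_CUBIC)
cv2.imwrite("pics/c1.png",np.hstack([crop(T,(402,256),40,400),crop(S,(232,225),40,400)]))
E
```

```text
T 403.8615023474178 252.8450704225352 ((403.8172302246094, 252.89308166503906), (5.397956371307373, 15.695596694946289), 41.633541107177734) (397, 246, 14, 15)
S 235.1875 209.62239583333331 ((235.30003356933594, 209.60003662109375), (4.919349193572998, 16.099689483642578), 63.43495178222656) (228, 205, 16, 11)
grip tri [ 0.4529 -0.1921  0.0851] [ 0.4529 -0.192   0.0851] onz.08 [ 0.454  -0.1928  0.08  ]
wheel [0.5144 0.0055 0.012 ]
tray corners z=.032 [[0.501, 0.26], [0.507, 0.109], [0.371, 0.104], [0.369, 0.255]]
scale corners z~.05 [[0.535, 0.035], [0.538, -0.18], [0.772, -0.188]]
```

View pics/c1.png

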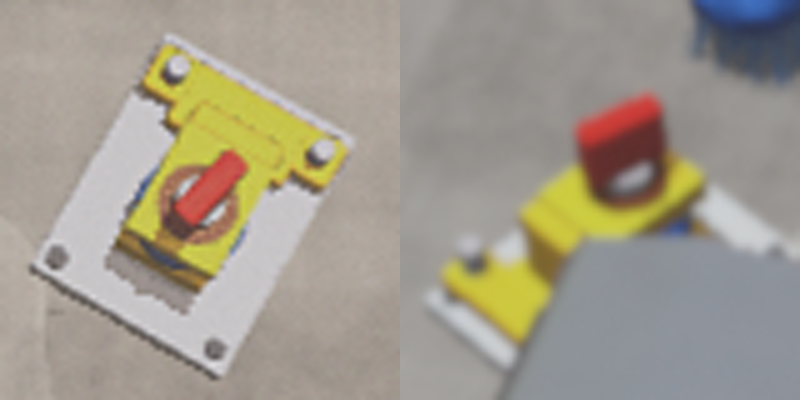

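The crop confirms it: a red-grip pin standing in the yellow fork on the aluminium plate. In the full top image its top face is centred at about (404,253), and the plate corners are at about (396,223), (433,244), (406,292) and (368,270).

```bash
cat >> h.py <<'E'
from scipy.spatial.transform import Rotation as Ro
def plan(p,yaw_y):
    """tool-frame shift to p and turn about tool z so tool y has azimuth yaw_y (deg, mod 180)"""
    s=ctrl.observe();R=Ro.from_quat(s["ee_rot"]).as_matrix()
    d=R.T@(np.array(p)-s["tool_pos"]);y=np.degrees(np.arctan2(R[1,1],R[0,1]))
    t=(yaw_y-y+90)%180-90
    print("t",s["time_s"],"tcp",np.round(s["tool_pos"],4),"tooly_az",round(y,1),"zaxis",R[:,2].round(4),"shift",d.round(4),"az",round(-t,1),"q",np.round(s["qpos"],2),"F",np.round(s["ft_force"],1))
E
python3 - <<'E'
from h import *
T=get("top")
c=[onz(T,u,.008)[:2] for u in((395.6,223.4),(433,244),(405.6,291.6),(368.4,269.6))]
print("sides",[round(float(np.linalg.norm(c[i]-c[i-3])),4) for i in range(4)])
ctr=np.mean(c,0);ex=(c[0]+c[1]-c[2]-c[3]);ex/=np.linalg.norm(ex)
print("stand",ctr.round(4),"yaw",np.degrees(np.arctan2(ex[1],ex[0])),"hole",(ctr-.012*ex).round(4))
h=cv2.cvtColor(T["pixels"],cv2.COLOR_RGB2HSV)
m=(((h[...,0]<8)|(h[...,0]>172))&(h[...,1]>150)&(h[...,2]>60)).astype(np.uint8)
k=np.zeros_like(m);k[240:272,386:418]=1
ct=max(cv2.findContours(m*k,0,2)[0],key=cv2.contourArea);b=cv2.boxPoints(cv2.minAreaRect(ct))
w=np.array([onz(T,u,.09)[:2] for u in b]);print(w.round(4).tolist())
for i in range(2):
    e=w[i+1]-w[i];print("edge",np.linalg.norm(e).round(4),np.degrees(np.arctan2(e[1],e[0])))
print("centre",w.mean(0).round(4))
plan([.30,.40,.231],50);plan([.453,-.192,.17],48)
E
```

```text
sides [0.0886, 0.1166, 0.0878, 0.1148]
stand [ 0.4605 -0.1978] yaw -28.33662278129413 hole [ 0.4499 -0.1921]
[[0.4432, -0.1775], [0.4671, -0.1971], [0.4604, -0.2049], [0.4366, -0.1853]]
edge 0.0309 -39.285815244844734
edge 0.0102 -130.31039554165196
centre [ 0.4518 -0.1912]
t 0.25 tcp [0.2457 0.6015 0.2309] tooly_az 67.8 zaxis [-3.e-04 -7.e-04 -1.e+00] shift [-0.1265 -0.166   0.    ] az 17.8 q [-1.28  0.33  0.04  1.47 -0.01  1.34 -0.06] F [0.1 0.6 0.4]
t 0.25 tcp [0.2457 0.6015 0.2309] tooly_az 67.8 zaxis [-3.e-04 -7.e-04 -1.e+00] shift [-0.492  -0.6562  0.0614] az 19.8 q [-1.28  0.33  0.04  1.47 -0.01  1.34 -0.06] F [0.1 0.6 0.4]
```

Emit:
{"op": "carry_out", "data": {"increments": [0,-0.048,-0.01,0,0,0,2.5,0,-0.048,-0.01,0,0,0,2.5,0,-0.045,-0.02,0,0,0,2.5,0,-0.03,-0.038,0,0,0,2.5,0,-0.02,-0.04,0,0,0,2.5,0,-0.02,-0.04,0,0,0,2.5,0,-0.02,-0.04,0,0,0,2.5,0,-0.02,-0.04,0,0,0,0]}}

```text
time_s: 1.05
tool_pos: [0.3345, 0.2807, 0.2312]
ee_rot: [0.341, 0.94, 0.0, -0.0]
ft_force: [1.1, -0.4, 1.6]
finger_gap: 0.085
finger_force: 0.0
```

```bash
python3 -c "
from h import *
plan([.4515,-.1915,.15],50)"
```

```text
t 1.05 tcp [0.3345 0.2807 0.2312] tooly_az 50.2 zaxis [ 0.e+00  1.e-04 -1.e+00] shift [-0.3924 -0.2876  0.0811] az 0.2 q [-1.02 -0.12  0.2   1.96  0.02  1.3   0.05] F [ 1.1 -0.4  1.6]
```

Emit:
{"op": "carry_out", "data": {"increments": [0,-0.045,0,0,0,0,0,0,-0.045,-0.005,0,0,0,0,0,-0.045,-0.015,0,0,0,0,0,-0.04,-0.025,0,0,0,0,0,-0.04,-0.028,0,0,0,0,0,-0.035,-0.035,0,0,0,0,0,-0.035,-0.035,0,0,0,0,0,-0.03,-0.035,0,0,0,0]}}

```text
time_s: 1.85
tool_pos: [0.4632, -0.058, 0.2315]
ee_rot: [0.34, 0.94, 0.0, 0.0]
ft_force: [0.5, 0.1, -0.1]
finger_gap: 0.0854
finger_force: 0.0
```

Emit:
{"op": "carry_out", "data": {"increments": [0,-0.027,-0.035,0.01,0,0,0,0,-0.025,-0.035,0.02,0,0,0,0,-0.015,-0.03,0.02,0,0,0,0,0,0,0.02,0,0,0,0,0,0,0,0,0,0]}}

```text
time_s: 2.35
tool_pos: [0.4491, -0.1758, 0.1594]
ee_rot: [0.341, 0.94, -0.001, -0.002]
ft_force: [-0.1, -0.1, -0.1]
finger_gap: 0.0854
finger_force: 0.0
```

```bash
python3 -c "
from h import *
plan([.4515,-.1915,.065],50)
get('side','pics/s1.png')"
```

```text
t 2.35 tcp [ 0.4491 -0.1758  0.1594] tooly_az 50.1 zaxis [-3.7e-03  2.0e-04 -1.0e+00] shift [-0.0122 -0.0103  0.0944] az 0.1 q [-0.54  0.03  0.85  1.99 -0.02  1.14  1.19] F [-0.1 -0.1 -0.1]
```

Emit:
{"op": "carry_out", "data": {"increments": [0,-0.012,-0.01,0.0,0,0,0,0,0,0,0.03,0,0,0,0,0,0,0.03,0,0,0,0,0,0,0.02,0,0,0,0,0,0,0.012,0,0,0,0,0,0,0,0,0,0,0,0,0,0,0,0,0]}}

```text
time_s: 3.1
tool_pos: [0.4546, -0.1906, 0.0704]
ee_rot: [0.339, 0.941, 0.0, 0.0]
ft_force: [-0.2, 0.6, 0.1]
finger_gap: 0.0856
finger_force: 0.0
```

```bash
python3 - <<'E'
from h import *
plan([.4515,-.1915,.065],50)
S=get('side');T=get('top')
def crop(im,c,r,w):
    return cv2.resize(cv2.cvtColor(im["pixels"],cv2.COLOR_RGB2BGR)[c[1]-r:c[1]+r,c[0]-r:c[0]+r],(w,w),interpolation=cv2.INTER_CUBIC)
cv2.imwrite("pics/c2.png",np.hstack([crop(T,(402,256),40,400),crop(S,(232,215),40,400)]))
E
```

```text
t 3.1 tcp [ 0.4546 -0.1906  0.0704] tooly_az 50.3 zaxis [ 1.e-03 -1.e-04 -1.e+00] shift [ 0.0018 -0.0027  0.0054] az 0.3 q [-0.46  0.22  0.85  2.06 -0.2   0.95  1.38] F [-0.2  0.6  0.1]
```

View pics/c2.png

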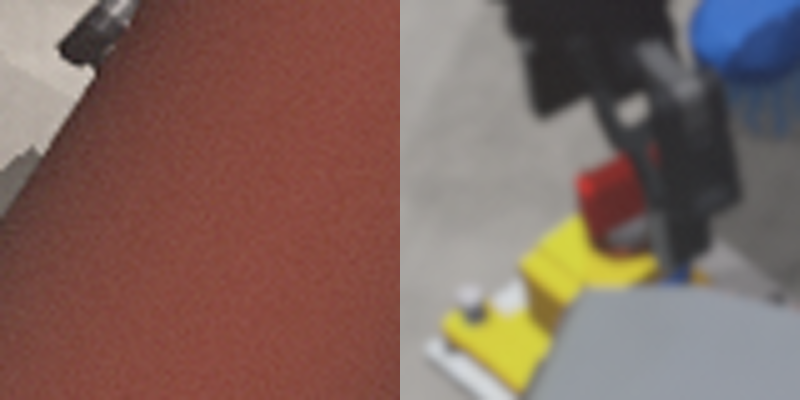

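The crop shows the fingers straddling the red grip, with the grip at about (246,210) in the full side image. I'll apply the small correction and close.

Emit:
{"op": "carry_out", "data": {"increments": [0,0.002,-0.003,0.005,0,0,0,0,0,0,0,0,0,0,255,0,0,0,0,0,0,255,0,0,0,0,0,0,255,0,0,0,0,0,0,255,0,0,0,0,0,0,255,0,0,0,0,0,0,255,0,0,0,0,0,0], "newtons": 30}}

```text
time_s: 4.0
tool_pos: [0.4508, -0.1911, 0.0643]
ee_rot: [0.339, 0.941, 0.0, 0.0]
ft_force: [2.2, 2.0, -2.7]
finger_gap: 0.0115
finger_force: 29.3
```

```bash
python3 -c "
from h import *
plan([.4515,-.1915,.065],50);s=ctrl.observe();print(s['finger_gap'],s['finger_force'],s['ft_torque'])"
```

```text
t 4.0 tcp [ 0.4508 -0.1911  0.0643] tooly_az 50.3 zaxis [ 7.e-04  5.e-04 -1.e+00] shift [-0.0008  0.0001 -0.0007] az 0.3 q [-0.45  0.22  0.85  2.07 -0.21  0.94  1.39] F [ 2.2  2.  -2.7]
0.011480234388358258 29.321982264518738 [ 0.53081154 -0.64773234  0.17502114]
```

Emit:
{"op": "carry_out", "data": {"increments": [255,0,0.0005,0,0,0,0,255,0,0,0,0,0,0,255,0,0,-0.001,0,0,0,255,0,0,0,0,0,0], "newtons": 110}}

```text
time_s: 4.4
tool_pos: [0.4502, -0.1912, 0.0646]
ee_rot: [0.34, 0.941, -0.0, -0.0]
ft_force: [5.6, -0.5, -16.1]
finger_gap: 0.0098
finger_force: 107.3
```

Emit:
{"op": "carry_out", "data": {"increments": [255,0,0,0.0003,0,0,3,255,0,0,0,0,0,6,255,0,0,0,0,0,8,255,0,0,-0.0002,0,0,8]}}

```text
time_s: 4.8
tool_pos: [0.4505, -0.1915, 0.0649]
ee_rot: [0.538, 0.843, -0.0, 0.0]
ft_force: [5.5, -0.9, -13.9]
finger_gap: 0.0095
finger_force: 107.7
```

```bash
cat > st.py <<'E'
from h import *
s=ctrl.observe();R=Ro.from_quat(s["ee_rot"]).as_matrix()
print(s["time_s"],"tcp",np.round(s["tool_pos"],4),"az",round(np.degrees(np.arctan2(R[1,1],R[0,1])),1),"zax",R[:2,2].round(4),"F",np.round(s["ft_force"],1),"Ftool",np.round(R.T@s["ft_force"],1),"M",np.round(s["ft_torque"],2),"q7",round(s["qpos"][6],2),"gap",round(s["finger_gap"],4))
E
python3 st.py
```

```text
4.8 tcp [ 0.4505 -0.1915  0.0649] az 25.0 zax [ 0.     -0.0007] F [  5.5  -0.9 -13.9] Ftool [-3.2  4.6 13.9] M [-0.13 -1.22  0.26] q7 0.97 gap 0.0095
```

Emit:
{"op": "carry_out", "data": {"increments": [255,0,0.0004,0,0,0,8,255,0,0,0,0,0,8,255,0,0,-0.0001,0,0,8,255,0,0,-0.0001,0,0,8,255,0,0,-0.0001,0,0,8,255,0,0,-0.0002,0,0,8,255,0,0,-0.0002,0,0,8,255,0,0,-0.0002,0,0,8]}}

```text
time_s: 5.6
tool_pos: [0.4518, -0.1912, 0.0661]
ee_rot: [0.903, 0.43, 0.001, 0.001]
ft_force: [8.2, -1.0, -13.9]
finger_gap: 0.0099
finger_force: 107.8
```

```bash
python3 st.py
```

```text
5.6 tcp [ 0.4518 -0.1912  0.0661] az -39.0 zax [ 0.0016 -0.001 ] F [  8.2  -1.  -13.9] Ftool [ 4.4  7.  13.9] M [-0.23 -1.6   0.26] q7 -0.01 gap 0.0099
```

```bash
cat >> st.py <<'E'
# fork lift from foot patch (side view), phase correlation against the first picture
A=cv2.imread("pics/side0.png",0).astype(np.float32);im=get("side");B=cv2.cvtColor(im["pixels"],cv2.COLOR_RGB2GRAY).astype(np.float32)
w=(slice(222,262),slice(190,230))
H=cv2.createHanningWindow((40,40),cv2.CV_32F)
u=proj(im,[[.49,-.2,.02],[.49,-.2,.023]]);
print("shift",np.round(cv2.phaseCorrelate(A[w],B[w],H)[0],2),"3mm up would be",(u[1]-u[0]).round(2))
E
python3 st.py|tail -1
```

```text
shift [-0.02  0.04] 3mm up would be [-0.17 -1.01]
```

Emit:
{"op": "carry_out", "data": {"increments": [255,0.0004,0.0005,0,0,0,8,255,0,0,-0.0001,0,0,8,255,0,0,-0.0001,0,0,8,255,0,0,-0.0001,0,0,8,255,0,0,-0.0001,0,0,8,255,0,0,-0.0001,0,0,8,255,0,0,-0.0001,0,0,8,255,0,0,-0.0001,0,0,4]}}

```text
time_s: 6.45
tool_pos: [0.4524, -0.192, 0.067]
ee_rot: [0.997, -0.079, 0.001, 0.001]
ft_force: [5.1, -2.3, -9.4]
finger_gap: 0.01
finger_force: 108.5
```

```bash
python3 st.py
```

```text
6.45 tcp [ 0.4524 -0.192   0.067 ] az -99.0 zax [ 0.0014 -0.0022] F [ 5.1 -2.3 -9.4] Ftool [5.4 1.4 9.4] M [-0.97 -1.47  0.22] q7 -0.89 gap 0.01
shift [ 0.05 -0.05] 3mm up would be [-0.17 -1.01]
```

Emit:
{"op": "carry_out", "data": {"increments": [255,0.0004,0.0001,-0.0002,0,0,8,255,0,0,-0.0002,0,0,8,255,0,0,-0.0002,0,0,8,255,0,0,-0.0002,0,0,8,255,0,0,-0.0001,0,0,8,255,0,0,-0.0002,0,0,8,255,0,0,-0.0001,0,0,8,255,0,0,-0.0001,0,0,4]}}

```text
time_s: 7.3
tool_pos: [0.452, -0.1928, 0.0682]
ee_rot: [0.824, -0.567, 0.001, 0.001]
ft_force: [2.8, -6.7, -10.2]
finger_gap: 0.0099
finger_force: 108.3
```

Emit:
{"op": "carry_out", "data": {"increments": [255,0,0,0,0,0,-4,255,0,0,-0.0001,0,0,-8,255,0,0,-0.0002,0,0,-8,255,0,0,-0.0002,0,0,-8,255,0,0,-0.0001,0,0,-8,255,0,0,-0.0002,0,0,-8,255,0,0,-0.0001,0,0,-8,255,0,0,-0.0002,0,0,-8]}}

```text
time_s: 8.1
tool_pos: [0.4526, -0.1912, 0.0692]
ee_rot: [0.997, -0.073, 0.001, 0.0]
ft_force: [5.9, -1.5, -13.4]
finger_gap: 0.0101
finger_force: 107.9
```

```bash
python3 st.py
```

```text
8.1 tcp [ 0.4526 -0.1912  0.0692] az -98.4 zax [ 0.0015 -0.0003] F [  5.9  -1.5 -13.4] Ftool [ 6.   0.6 13.4] M [-0.26 -1.46 -0.2 ] q7 -1.08 gap 0.0101
shift [ 0.09 -0.07] 3mm up would be [-0.17 -1.01]
```

Emit:
{"op": "carry_out", "data": {"increments": [255,0.0004,0,-0.0001,0,0,-8,255,0,0,-0.0002,0,0,-8,255,0,0,-0.0001,0,0,-8,255,0,0,-0.0002,0,0,-8,255,0,0,-0.0001,0,0,-8,255,0,0,-0.0002,0,0,-8,255,0,0,-0.0001,0,0,-8,255,0,0,-0.0002,0,0,-8]}}

```text
time_s: 8.95
tool_pos: [0.4519, -0.1913, 0.0701]
ee_rot: [0.885, 0.466, -0.0, -0.0]
ft_force: [1.9, 0.1, -7.7]
finger_gap: 0.0101
finger_force: 108.6
```

Emit:
{"op": "carry_out", "data": {"increments": [255,0,0,-0.0001,0,0,-8,255,0,0,-0.0002,0,0,-8,255,0,0,-0.0001,0,0,-8,255,0,0,-0.0002,0,0,-8,255,0,0,-0.0001,0,0,-8,255,0,0,-0.0002,0,0,-8,255,0,0,-0.0001,0,0,-8,255,0,0,-0.0002,0,0,-8]}}

```text
time_s: 9.75
tool_pos: [0.4511, -0.1916, 0.0709]
ee_rot: [0.503, 0.864, -0.001, -0.001]
ft_force: [1.6, -1.1, -9.7]
finger_gap: 0.0098
finger_force: 108.5
```

```bash
python3 st.py
```

```text
9.75 tcp [ 0.4511 -0.1916  0.0709] az 29.5 zax [-0.0023  0.0001] F [ 1.6 -1.1 -9.7] Ftool [-1.7  0.9  9.7] M [ 0.01 -0.13 -0.26] q7 0.97 gap 0.0098
shift [ 0.   -0.11] 3mm up would be [-0.17 -1.01]
```

Emit:
{"op": "carry_out", "data": {"increments": [255,0,0,-0.0002,0,0,-8,255,0,0,-0.0002,0,0,-8,255,0,0,-0.0002,0,0,-8,255,0,0,-0.0001,0,0,-8,255,0,0,-0.0002,0,0,-8,255,0,0,-0.0002,0,0,-8,255,0,0,-0.0001,0,0,-8,255,0,0,-0.0001,0,0,-4]}}

```text
time_s: 10.6
tool_pos: [0.4511, -0.192, 0.0721]
ee_rot: [0.006, 1.0, -0.0, -0.001]
ft_force: [-0.2, -1.9, -11.3]
finger_gap: 0.0097
finger_force: 108.4
```

Emit:
{"op": "carry_out", "data": {"increments": [255,0,0,0,0,0,4,255,0,0,-0.0001,0,0,8,255,0,0,-0.0002,0,0,8,255,0,0,-0.0002,0,0,8,255,0,0,-0.0001,0,0,8,255,0,0,-0.0002,0,0,8,255,0,0,-0.0001,0,0,8,255,0,0,-0.0002,0,0,8]}}

```text
time_s: 11.4
tool_pos: [0.4512, -0.1911, 0.0732]
ee_rot: [0.509, 0.861, -0.001, -0.001]
ft_force: [2.1, -0.7, -10.2]
finger_gap: 0.0101
finger_force: 108.4
```

```bash
python3 st.py
```

```text
11.4 tcp [ 0.4512 -0.1911  0.0732] az 28.8 zax [-0.0024  0.0003] F [  2.1  -0.7 -10.2] Ftool [-1.6  1.6 10.2] M [ 0.23 -0.32  0.28] q7 0.95 gap 0.0101
shift [ 0.  -0.1] 3mm up would be [-0.17 -1.01]
```

Emit:
{"op": "carry_out", "data": {"increments": [255,0,0,-0.0001,0,0,8,255,0,0,-0.0002,0,0,8,255,0,0,-0.0001,0,0,8,255,0,0,-0.0002,0,0,8,255,0,0,-0.0002,0,0,8,255,0,0,-0.0002,0,0,8,255,0,0,-0.0001,0,0,8,255,0,0,-0.0002,0,0,8]}}

```text
time_s: 12.25
tool_pos: [0.4519, -0.1913, 0.0748]
ee_rot: [0.887, 0.462, -0.0, -0.0]
ft_force: [2.3, -0.5, -14.2]
finger_gap: 0.0099
finger_force: 107.8
```

Emit:
{"op": "carry_out", "data": {"increments": [255,0,0,-0.0001,0,0,8,255,0,0,-0.0002,0,0,8,255,0,0,-0.0001,0,0,8,255,0,0,-0.0002,0,0,8,255,0,0,-0.0002,0,0,8,255,0,0,-0.0002,0,0,8,255,0,0,-0.0001,0,0,8,255,0,0,-0.0001,0,0,8]}}

```text
time_s: 13.05
tool_pos: [0.4526, -0.192, 0.0765]
ee_rot: [0.997, -0.079, 0.0, 0.001]
ft_force: [4.2, -2.4, -10.4]
finger_gap: 0.0101
finger_force: 108.5
```

```bash
python3 st.py
```

```text
13.05 tcp [ 0.4526 -0.192   0.0765] az -99.0 zax [ 0.0008 -0.0013] F [  4.2  -2.4 -10.4] Ftool [ 4.6  1.7 10.4] M [-0.69 -0.86  0.13] q7 -1.13 gap 0.0101
shift [-0.18 -0.02] 3mm up would be [-0.17 -1.01]
```

Emit:
{"op": "carry_out", "data": {"increments": [255,0,0,-0.0001,0,0,8,255,0,0,-0.0002,0,0,8,255,0,0,-0.0002,0,0,8,255,0,0,-0.0002,0,0,8,255,0,0,-0.0002,0,0,8,255,0,0,-0.0002,0,0,8,255,0,0,-0.0001,0,0,6,255,0,0,-0.0001,0,0,3]}}

```text
time_s: 13.9
tool_pos: [0.4526, -0.1923, 0.0779]
ee_rot: [0.84, -0.543, 0.001, 0.001]
ft_force: [3.0, -3.7, -9.5]
finger_gap: 0.0099
finger_force: 108.5
```

Emit:
{"op": "carry_out", "data": {"increments": [255,0,0,0,0,0,-4,255,0,0,-0.0002,0,0,-8,255,0,0,-0.0002,0,0,-8,255,0,0,-0.0002,0,0,-8,255,0,0,-0.0002,0,0,-8,255,0,0,-0.0002,0,0,-8,255,0,0,-0.0002,0,0,-8,255,0,0,-0.0002,0,0,-8]}}

```text
time_s: 14.7
tool_pos: [0.4531, -0.191, 0.0793]
ee_rot: [0.999, -0.045, 0.001, -0.0]
ft_force: [5.3, 0.8, -13.1]
finger_gap: 0.0097
finger_force: 108.1
```

```bash
python3 st.py
```

```text
14.7 tcp [ 0.4531 -0.191   0.0793] az -95.2 zax [0.0016 0.0002] F [  5.3   0.8 -13.1] Ftool [ 5.2 -1.2 13.1] M [ 0.21 -1.69 -0.13] q7 -1.09 gap 0.0097
shift [ 0.01 -0.08] 3mm up would be [-0.17 -1.01]
```

Emit:
{"op": "carry_out", "data": {"increments": [255,0.0002,0,-0.0001,0,0,-8,255,0,0,-0.0002,0,0,-8,255,0,0,-0.0001,0,0,-8,255,0,0,-0.0002,0,0,-8,255,0,0,-0.0002,0,0,-8,255,0,0,-0.0002,0,0,-8,255,0,0,-0.0002,0,0,-8,255,0,0,-0.0002,0,0,-8]}}

```text
time_s: 15.55
tool_pos: [0.4528, -0.1917, 0.0812]
ee_rot: [0.871, 0.491, 0.0, 0.0]
ft_force: [-0.9, 0.4, 0.1]
finger_gap: 0.0099
finger_force: 110.2
```

Emit:
{"op": "carry_out", "data": {"increments": [255,0,0,-0.0002,0,0,-8,255,0,0,-0.0002,0,0,-8,255,0,0,-0.0002,0,0,-8,255,0,0,-0.0002,0,0,-8,255,0,0,-0.0002,0,0,-8,255,0,0,-0.0002,0,0,-8,255,0,0,-0.0002,0,0,-8,255,0,0,-0.0002,0,0,-8]}}

```text
time_s: 16.35
tool_pos: [0.4526, -0.1917, 0.0827]
ee_rot: [0.479, 0.878, -0.0, 0.0]
ft_force: [-0.8, 0.8, -0.3]
finger_gap: 0.0099
finger_force: 110.1
```

```bash
python3 st.py
```

```text
16.35 tcp [ 0.4526 -0.1917  0.0827] az 32.8 zax [ 0.0002 -0.0002] F [-0.8  0.8 -0.3] Ftool [ 1.1 -0.3  0.3] M [-0.07  0.01  0.02] q7 1.01 gap 0.0099
shift [-0.   -0.04] 3mm up would be [-0.17 -1.01]
```

The pin is free and the fork is seated. Drawing it straight up.

Emit:
{"op": "carry_out", "data": {"increments": [255,0,0,-0.004,0,0,0,255,0,0,-0.006,0,0,0,255,0,0,-0.008,0,0,0,255,0,0,-0.01,0,0,0,255,0,0,-0.01,0,0,0,255,0,0,-0.012,0,0,0,255,0,0,-0.012,0,0,0,255,0,0,-0.012,0,0,0]}}

```text
time_s: 17.2
tool_pos: [0.4527, -0.1914, 0.1575]
ee_rot: [0.483, 0.876, 0.0, 0.0]
ft_force: [0.3, 0.1, -0.5]
finger_gap: 0.0097
finger_force: 110.1
```

Emit:
{"op": "carry_out", "data": {"increments": [255,0,0,-0.015,0,0,0,255,0,0,-0.015,0,0,0,255,0,0,-0.01,0,0,0,255,0,0,0,0,0,0,255,0,0,0,0,0,0]}}

```text
time_s: 17.7
tool_pos: [0.4525, -0.1913, 0.1961]
ee_rot: [0.483, 0.876, 0.0, -0.0]
ft_force: [-0.8, -0.1, -1.5]
finger_gap: 0.0104
finger_force: 110.1
```

```bash
python3 st.py; python3 - <<'E'
from h import *
plan([.437,.182,.2],33)
S=get("side","pics/s3.png")
B=cv2.cvtColor(S["pixels"],cv2.COLOR_RGB2BGR)[110:300,130:340]
cv2.imwrite("pics/c3.png",cv2.resize(B,None,fx=3,fy=3,interpolation=cv2.INTER_CUBIC))
E
```

```text
17.7 tcp [ 0.4525 -0.1913  0.1961] az 32.3 zax [-0.      0.0001] F [-0.8 -0.1 -1.5] Ftool [ 0.3 -0.7  1.5] M [-0.04 -0.03  0.03] q7 0.89 gap 0.0104
shift [-0.02  0.11] 3mm up would be [-0.17 -1.01]
t 17.75 tcp [ 0.4523 -0.1912  0.1957] tooly_az 32.3 zaxis [-8.e-04  1.e-04 -1.e+00] shift [ 0.3237  0.1864 -0.0042] az -0.7 q [-0.37  0.01  0.69  1.92 -0.01  1.22  0.89] F [-0.5 -0.9 -1.3]
```

View pics/c3.png

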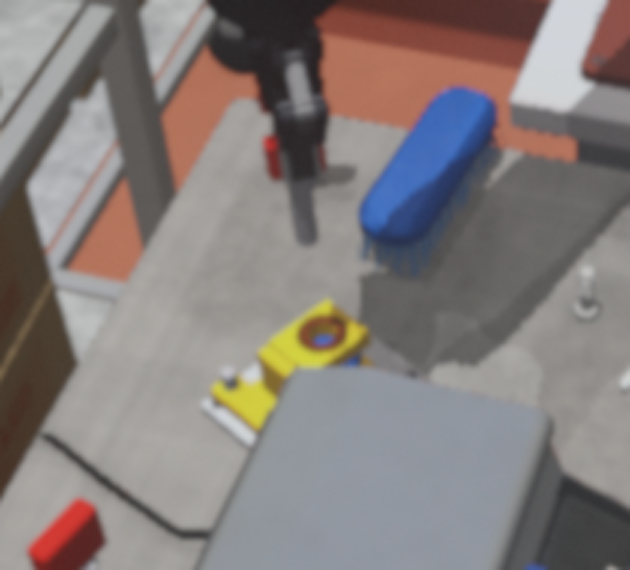

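The pin is clear of the fork, its foot at about (232,191) in the full side image, with the empty hole showing at about (237,221) and the fork seated. Carrying it to the tray.

Emit:
{"op": "carry_out", "data": {"increments": [255,0.015,0.009,0,0,0,0,255,0.03,0.017,0,0,0,0,255,0.04,0.023,0,0,0,0,255,0.04,0.023,0,0,0,0,255,0.04,0.023,0,0,0,0,255,0.04,0.023,0,0,0,0,255,0.04,0.023,0,0,0,0,255,0.04,0.023,0,0,0,0]}}

```text
time_s: 18.6
tool_pos: [0.4383, 0.1388, 0.1956]
ee_rot: [0.483, 0.876, -0.0, -0.0]
ft_force: [0.9, -0.7, -0.5]
finger_gap: 0.0098
finger_force: 110.1
```

Emit:
{"op": "carry_out", "data": {"increments": [255,0.025,0.014,0.0,0,0,0,255,0.014,0.008,0.02,0,0,0,255,0,0,0.03,0,0,0,255,0,0,0.02,0,0,0,255,0,0,0,0,0,0,255,0,0,0,0,0,0]}}

```text
time_s: 19.2
tool_pos: [0.4366, 0.1816, 0.1261]
ee_rot: [0.483, 0.876, -0.001, -0.0]
ft_force: [-0.1, -0.8, -0.0]
finger_gap: 0.0098
finger_force: 109.9
```

```bash
python3 - <<'E'
from h import *
S=get("side")
for z in(.12,.13,.14,.15): print(z,proj(S,[.4525,-.1913,z]).round(1))
plan([.437,.182,.07],33)
s=ctrl.observe()["tool_pos"];u=proj(S,[s[0],s[1],s[2]-.04])[0];print(u)
x,y=u.astype(int);B=cv2.cvtColor(S["pixels"],cv2.COLOR_RGB2BGR)[max(y-90,0):y+90,max(x-120,0):x+120]
print(max(y-90,0),max(x-120,0));cv2.imwrite("pics/c4.png",cv2.resize(B,None,fx=3,fy=3,interpolation=cv2.INTER_CUBIC))
E
```

```text
0.12 [[233.8 196.4]]
0.13 [[233.3 192.5]]
0.14 [[232.7 188.6]]
0.15 [[232.2 184.6]]
t 19.25 tcp [0.4372 0.1819 0.1269] tooly_az 32.3 zaxis [ 4.e-04  1.e-04 -1.e+00] shift [ 0.0002 -0.0001  0.0569] az -0.7 q [-0.73  0.06  0.25  2.02 -0.02  1.06  0.09] F [-0.4  0.1 -0.1]
[438.34703928 244.81208844]
154 318
```

View pics/c4.png

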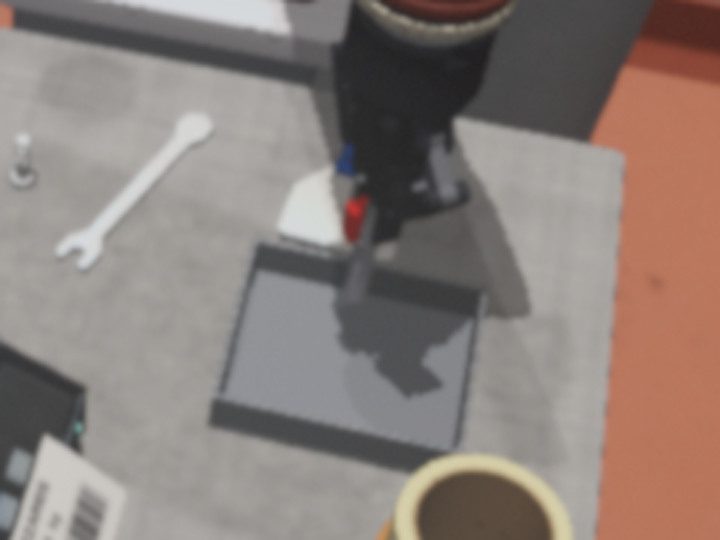

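The pin hangs upright over the tray, with its foot at about (435,254) in the full side image. Lowering it.

Emit:
{"op": "carry_out", "data": {"increments": [255,0,0,0.015,0,0,0,255,0,0,0.02,0,0,0,255,0,0,0.014,0,0,0,255,0,0,0.005,0,0,0,255,0,0,0,0,0,0,255,0,0,0,0,0,0], "newtons": 60}}

```text
time_s: 19.85
tool_pos: [0.4375, 0.1822, 0.0733]
ee_rot: [0.483, 0.876, 0.001, 0.0]
ft_force: [-0.4, -0.1, -0.3]
finger_gap: 0.01
finger_force: 109.9
```

Emit:
{"op": "carry_out", "data": {"increments": [255,0,0,0.001,0,0,0,255,0,0,0.001,0,0,0,255,0,0,0,0,0,0]}}

```text
time_s: 20.15
tool_pos: [0.4369, 0.1819, 0.0704]
ee_rot: [0.483, 0.876, 0.0, 0.0]
ft_force: [0.0, 0.5, -0.6]
finger_gap: 0.0101
finger_force: 109.9
```

Emit:
{"op": "carry_out", "data": {"increments": [255,0,0,0.001,0,0,0,255,0,0,0.001,0,0,0,255,0,0,0,0,0,0]}}

```text
time_s: 20.45
tool_pos: [0.4367, 0.1818, 0.068]
ee_rot: [0.483, 0.876, -0.0, -0.0]
ft_force: [-0.3, -0.3, 0.5]
finger_gap: 0.0098
finger_force: 109.9
```

Emit:
{"op": "carry_out", "data": {"increments": [255,0,0,0.001,0,0,0,255,0,0,0.0005,0,0,0,255,0,0,0,0,0,0]}}

```text
time_s: 20.75
tool_pos: [0.4368, 0.1818, 0.0666]
ee_rot: [0.483, 0.876, -0.0, -0.0]
ft_force: [0.1, -0.0, -1.8]
finger_gap: 0.0099
finger_force: 109.9
```

Emit:
{"op": "carry_out", "data": {"increments": [255,0,0,0.0005,0,0,0,255,0,0,0.0005,0,0,0,255,0,0,0,0,0,0]}}

```text
time_s: 21.05
tool_pos: [0.4368, 0.1819, 0.0657]
ee_rot: [0.483, 0.876, -0.0, -0.0]
ft_force: [-0.6, 0.3, -0.4]
finger_gap: 0.0097
finger_force: 109.9
```

Emit:
{"op": "carry_out", "data": {"increments": [255,0,0,0.0005,0,0,0,255,0,0,0.0005,0,0,0,255,0,0,0,0,0,0]}}

```text
time_s: 21.35
tool_pos: [0.4368, 0.1818, 0.0647]
ee_rot: [0.483, 0.876, -0.0, -0.0]
ft_force: [0.6, -0.4, -0.4]
finger_gap: 0.01
finger_force: 109.9
```

Emit:
{"op": "carry_out", "data": {"increments": [255,0,0,0.0005,0,0,0,255,0,0,0.0005,0,0,0,255,0,0,0,0,0,0]}}

```text
time_s: 21.65
tool_pos: [0.4368, 0.1818, 0.0636]
ee_rot: [0.483, 0.876, -0.0, -0.0]
ft_force: [-0.0, -0.6, -0.6]
finger_gap: 0.0097
finger_force: 109.9
```

Emit:
{"op": "carry_out", "data": {"increments": [255,0,0,0.0005,0,0,0,255,0,0,0.0005,0,0,0,255,0,0,0,0,0,0]}}

```text
time_s: 21.95
tool_pos: [0.4367, 0.1818, 0.0626]
ee_rot: [0.483, 0.876, -0.0, -0.0]
ft_force: [0.3, 0.8, -1.1]
finger_gap: 0.0104
finger_force: 109.9
```

Emit:
{"op": "carry_out", "data": {"increments": [255,0,0,0.0005,0,0,0,255,0,0,0.0005,0,0,0,255,0,0,0,0,0,0]}}

```text
time_s: 22.25
tool_pos: [0.4368, 0.1818, 0.0617]
ee_rot: [0.483, 0.876, -0.0, -0.0]
ft_force: [0.2, 0.5, -1.0]
finger_gap: 0.0099
finger_force: 109.9
```

Emit:
{"op": "carry_out", "data": {"increments": [255,0,0,0.0005,0,0,0,255,0,0,0.0005,0,0,0,255,0,0,0,0,0,0]}}

```text
time_s: 22.55
tool_pos: [0.4368, 0.1818, 0.0606]
ee_rot: [0.483, 0.876, -0.0, -0.0]
ft_force: [0.0, -0.2, -1.3]
finger_gap: 0.01
finger_force: 109.9
```

Emit:
{"op": "carry_out", "data": {"increments": [255,0,0,0.0005,0,0,0,255,0,0,0.0005,0,0,0,255,0,0,0,0,0,0]}}

```text
time_s: 22.85
tool_pos: [0.437, 0.1819, 0.0602]
ee_rot: [0.483, 0.876, 0.0, 0.0]
ft_force: [-1.1, -1.2, 5.9]
finger_gap: 0.0098
finger_force: 111.0
```

Emit:
{"op": "carry_out", "data": {"increments": [255,0,0,0.0005,0,0,0,255,0,0,0.0005,0,0,0,255,0,0,0,0,0,0]}}

```text
time_s: 23.15
tool_pos: [0.4372, 0.182, 0.0601]
ee_rot: [0.483, 0.876, 0.0, 0.0]
ft_force: [-5.1, -3.6, 18.1]
finger_gap: 0.0099
finger_force: 112.9
```

Emit:
{"op": "carry_out", "data": {"increments": [255,0,0,-0.0007,0,0,0,255,0,0,-0.0006,0,0,0,255,0,0,0,0,0,0]}}

```text
time_s: 23.45
tool_pos: [0.437, 0.1819, 0.0602]
ee_rot: [0.483, 0.876, 0.0, 0.0]
ft_force: [0.2, -0.9, 4.1]
finger_gap: 0.0103
finger_force: 110.6
```

```bash
python3 st.py
```

```text
23.45 tcp [0.437  0.1819 0.0602] az 32.3 zax [0.0003 0.0002] F [ 0.2 -0.9  4.1] Ftool [-0.9 -0.3 -4.1] M [-0.16  0.33 -0.01] q7 0.12 gap 0.0103
shift [ 0.01 -0.03] 3mm up would be [-0.17 -1.01]
```

Emit:
{"op": "carry_out", "data": {"increments": [212,0,0,0,0,0,0,205,0,0,0,0,0,0,195,0,0,0,0,0,0,180,0,0,0,0,0,0,160,0,0,0,0,0,0,140,0,0,0,0,0,0,140,0,0,0,0,0,0,140,0,0,0,0,0,0]}}

```text
time_s: 24.3
tool_pos: [0.4368, 0.1819, 0.06]
ee_rot: [0.483, 0.876, -0.0, -0.0]
ft_force: [0.4, 0.1, -0.3]
finger_gap: 0.0385
finger_force: 0.0
```

```bash
python3 st.py; python3 - <<'E'
from h import *
S=get("side");B=cv2.cvtColor(S["pixels"],cv2.COLOR_RGB2BGR)[170:320,360:520]
cv2.imwrite("pics/c5.png",cv2.resize(B,None,fx=4,fy=4,interpolation=cv2.INTER_CUBIC))
E
```

```text
24.3 tcp [0.4368 0.1819 0.06  ] az 32.3 zax [-0. -0.] F [ 0.4  0.1 -0.3] Ftool [-0.1  0.4  0.3] M [ 0.03 -0.01  0.05] q7 0.12 gap 0.0385
shift [-0.06 -0.02] 3mm up would be [-0.17 -1.01]
```

View pics/c5.png

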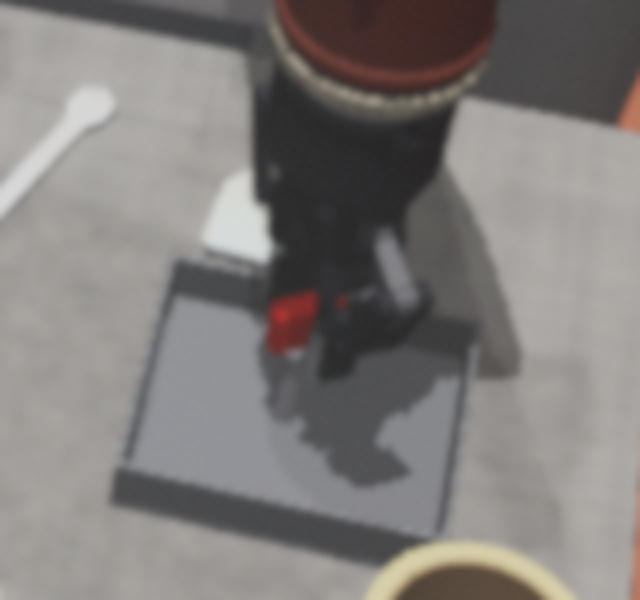

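The pin stands upright in the tray, with its grip at about (433,251) and its foot at about (432,273) in the full side image, and the fingers are clear of it. Opening further and retreating upwards.

Emit:
{"op": "carry_out", "data": {"increments": [90,0,0,0,0,0,0,60,0,0,0,0,0,0,60,0,0,0,0,0,0,60,0,0,-0.01,0,0,0,60,0,0,-0.02,0,0,0,60,0,0,-0.03,0,0,0,60,0,0,-0.04,0,0,0,60,0,0,-0.04,0,0,0]}}

```text
time_s: 25.2
tool_pos: [0.4365, 0.1815, 0.2021]
ee_rot: [0.483, 0.876, -0.0, 0.0]
ft_force: [0.6, 1.2, -0.1]
finger_gap: 0.0656
finger_force: 0.0
```

Emit:
{"op": "carry_out", "data": {"increments": [60,0.04,0.02,0,0,0,0,60,0.04,0.02,0,0,0,0,60,0.04,0.02,0,0,0,0,60,0.04,0.02,0,0,0,0,60,0.02,0.02,0,0,0,0,60,0,0,0,0,0,0,60,0,0,0,0,0,0]}}

```text
time_s: 25.9
tool_pos: [0.4252, 0.3875, 0.2002]
ee_rot: [0.482, 0.876, -0.0, 0.0]
ft_force: [0.4, 0.4, 0.3]
finger_gap: 0.0653
finger_force: 0.0
```

```bash
python3 st.py; python3 - <<'E'
from h import *
T=get("top","pics/t9.png")
S=get("side","pics/s9.png");
cv2.imwrite("pics/f.png",np.hstack([cv2.resize(cv2.imread("pics/t9.png")[180:330,160:460],(400,200)),cv2.resize(cv2.imread("pics/s9.png")[170:320,190:490],(400,200))]))
E
```

```text
25.9 tcp [0.4252 0.3875 0.2002] az 32.3 zax [-0.     -0.0007] F [0.4 0.4 0.3] Ftool [ 0.1  0.6 -0.3] M [-0.06 -0.01  0.02] q7 -0.23 gap 0.0653
shift [0.01 0.02] 3mm up would be [-0.17 -1.01]
```

View pics/f.png

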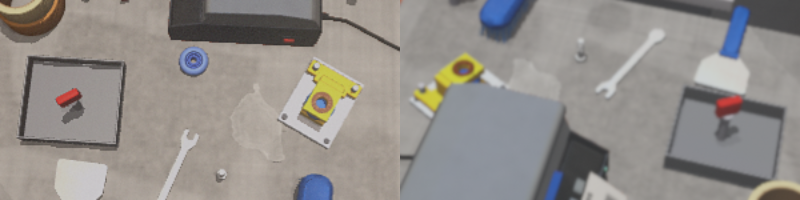

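The pin stands in the tray (grip at about (211,253) in the full top image), the fork is seated with an empty hole, and the spare wheel at (305,226) has not moved. Handing in.

```bash
python3 -c "
from bench import ctrl
print(ctrl.finish_job())"
```

```text
the job is handed in; nothing more can be done
None
```

I twisted the pin free, drew it out and stood it upright in the grey parts tray at 25.9 s; the fork is seated, the spare wheel has not moved, and the job is handed in (no verdict was returned).

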